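# Show which spare capacitor goes into which clamp

## Task

Show the trainee which spare goes where: with the fingertips, point from straight above at the tallest of the three loose capacitors on the rubber mat, staying 1 to 4 cm above the middle of its top for two seconds, then in the same way at the empty clamp on the base plate, over the middle of its open mouth. Then press the button on the call box fully down and let it spring back, so that the trainee starts. Point at no other capacitor on the way, and touch or shift nothing but the call box: no capacitor, clamp, mat, plate or loose thing on the bench.

Things in the scene. Friction and masses are not known exactly. Their poses are not given: they have to be found in the camera images.
- cap_tall: Tallest of the three loose motor-run capacitors standing on the rubber mat: plain upright aluminium can, 48 mm across, 123 mm tall with its two small blade terminals. Origin: centre of its underside, z up.
- cap_tall_top (a point): Point at the centre of the very top of cap_tall (terminal tips), 123 mm above its underside, on its axis.
- cap_mid: Middle-sized loose capacitor on the mat: plain aluminium can, 52 mm across, 90 mm tall with terminals. Origin: centre of its underside.
- cap_mid_top (a point): Point at the centre of the very top of cap_mid, 90 mm above its underside.
- cap_short: Shortest loose capacitor on the mat: plain aluminium can, 55 mm across, 58 mm tall with terminals. Origin: centre of its underside.
- cap_short_top (a point): Point at the centre of the very top of cap_short, 58 mm above its underside.
- mat: Black rubber mat lying on the bench, fixed, 220 x 280 x 4 mm. Origin: centre of its underside. The three loose capacitors, the contactor and the nut stand on it, in any arrangement.
- plate: Grey painted steel base plate, fixed, 150 x 320 x 6 mm, carrying a row of three identical steel cup clamps 100 mm apart along its own y. Origin: centre of its underside.
- clamp_empty: The empty clamp: open steel cup, 62 mm across outside, 56 mm inside, 45 mm high, with a 72 mm round foot and a small screw ear; the only one of the three with no capacitor in it. Origin: centre of its underside, on the plate's top face.
- clamp_empty_top (a point): Centre of the mouth of the empty clamp, level with its rim, 45 mm above its underside.
- clamp_a: Occupied clamp, same cup as the empty one, with a fixed aluminium capacitor 48 mm across standing out of it, 84 mm above the clamp's underside in all. Origin: centre of its underside.
- clamp_a_top (a point): Centre of the very top of the capacitor in clamp_a.
- clamp_b: The other occupied clamp, identical to clamp_a. Origin: centre of its underside.
- clamp_b_top (a point): Centre of the very top of the capacitor in clamp_b.
- call_box: Call box: grey plastic box fixed on the bench, 75 x 70 x 40 mm, with one round push button in a steel housing on top. Origin: centre of its underside.
- call_top (a point): Centre of the top face of the round black push button (34 mm across) on the call box; it faces straight up and is the highest point of the box.
- call (a joint): Travel of the push button in m: 0 released, 0.006 fully down. It springs back by itself; about 5 N holds it fully down.
- contactor: Bystander, loose on the mat: white and grey plastic contactor block, 38 x 42 x 52 mm. Origin: centre of its underside.
- nut: Bystander, loose on the mat: brass ring nut, 28 mm across, 16 mm high. Origin: centre of its underside.
- relay: Bystander, loose on the base plate in front of the clamps: clear plug-in relay, 28 x 28 x 34 mm. Origin: centre of its underside.
- meter: Bystander, loose on the bench near the robot: white handheld meter lying flat, 145 x 68 x 31 mm. Origin: centre of its underside.
- driver: Bystander, loose on the bench near the robot: screwdriver with a black handle, lying flat across, roughly 200 mm long. Origin: underside, about half-way along it.
- tape: Bystander, loose at the back of the bench: roll of black tape lying flat, 90 mm across, 19 mm high. Origin: centre of its underside.
- mug: Bystander, loose at the back of the bench: white mug, 80 mm across, 90 mm high. Origin: centre of its underside.
There are look-alikes about, which are no part of the job. What is shaped like the cap_tall but purple is not meant.

How it is judged:
By the outcome, as a careful person would: the job done as asked, in the order asked, and still so for the second after the job is handed in, with the robot touching nothing.
It also fails if it takes over 62 s, if anything falls off the work surface, if the arm or the gripper's body presses on something with over 40 N, if the wrist force passes 120 N, or if a joint passes its speed limit or range.

## Robot

A 6-joint arm with a two-finger parallel gripper is mounted at the origin on the work surface. World frame = base frame: x ahead of the robot, y to its left, z up, the work surface at z = 0. Lengths are in m, angles in rad, forces in N, time in s.
With the tool pointing down it reaches from about 0.25 to 0.775 m from the base axis. Payload 4 kg.
Tool frame: the origin (TCP) lies at the very end of the fingers, on their centre line; the grasp point (between the pads) lies 19 mm behind it; x points along the fingers, y is the direction in which the jaws open and shut, and the axes are right-handed (so a half turn about x gives the same grasp; the last joint's range is limited). The gripper opens to 94 mm and grips with 3 to 60 N. Pads are 16 mm wide; open, the fingers measure 119 mm over their backs; the gripper's body (75 mm by 177 mm) begins 78 mm behind the grasp point.
Start: joints at [-1.404, 0.087, 1.371, -0, 1.684, -0.103], TCP at [0.147, -0.53, 0.182] pointing down, gripper open.
Joint ranges: [-3.1, 3.1], [-0.76, 2.03], [0.27, 2.55], [-1.08, 4.22], [0.17, 2.65], [-2.57, 2.57]. Speed limits (rad/s): [2.79, 2.79, 3.14, 3.14, 3.14, 3.14].

## Interface

Orientations are given as [roll, pitch, yaw] about the fixed x, y, z axes, in that order (R = Rz(yaw) Ry(pitch) Rx(roll)).
In Python, from bench import robot gives the robot as it stands.
- The arm moves only by the tool carry_out, never from a script. Its argument "targets" is a list of rows, each a list of 5 numbers: the closure, from 0 (fully open) to 1 (shut), then the shift along the tool's x, y, z in cm, then the turn about the tool's x in degrees. In form: [[fingers, tx, ty, tz, turn], ...]. A call has 1 to 20 rows; each row shifts and turns the commanded pose from where the row before left it, along the tool's axes as they then stand; what a row does not reach is not made up. A row lasts 1/10 s, in which the tool goes at most 50 mm and 8.59 degrees, less where a joint would pass 70% of its speed; a pose out of reach is approached as far as the arm can. A call is refused whole if a number of a shift passes 5 or a number of a turn 8.59, either way. A call with a gripper value outside its range is refused whole. The fingers move at their own pace and stop on an object; the grip force is fixed at half the most. Time passes only in rows, so rows that do not move let the fingers close. It gives the time, the measured TCP pose, the force and the opening at its end, in the units of the state.
- robot.get_obs(): the state, without advancing time (a new reading comes with each control period).
- robot.snapshot(name): name is "scene" or "top"; returns a dict with "image" (400x640x3 uint8, red, green, blue), "camera_matrix" (3x3 intrinsics, pixels), "pose" (4x4, takes a point from camera to world coordinates). Camera axes: x right, y up, looking along -z (the intrinsics and any distortion apply to the point x, -y, -z); pixel columns grow to the right and rows downward; lengths in m; the calibration is good to about 2 mm. A picture is of the moment at which its call begins. There is no depth.
- robot.close_job(): hands the job in, once; it reports no verdict.
The state is a dict: "time": time; "joint_positions": joint angles; "qvel": joint speeds; "joint_torque": joint torques, N m; "tool_pos": TCP position; "ee_rot": TCP orientation; "wrist_force": force on the tool from outside, world axes, zero at the start; "wrist_torque": the same for the moment, N m; "width": finger opening in m.
Only numpy, scipy, OpenCV 4.12 (cv2) and the standard library are available. Lean on these libraries where they do the work, as an engineer would, in place of code of your own. Each camera call takes 0.05 s, during which the arm holds its last target. There are 200 camera calls.

## Working session

There is one attempt and no reset: what is moved stays moved. The work goes in short steps, Python scripts to look and compute and a tool call to move; the robot and the scene stay as the last step left them, time stands still between calls to the robot, and variables do not carry over. Pictures are saved under pics/ and viewed, about 8 in all and at most 12, crops included, and the job is handed in when it is done.

Besides the shell and the picture viewer there is one more tool, called after "Request:" by a JSON object that holds its "fn" and its "kwargs", one argument or row to a line. carry_out: Moves the arm, as the interface text tells. Its arguments: {"type":"object","properties":{"targets":{"type":"array","items":{"type":"array","items":{"type":"number"}}}},"required":["targets"]}

```bash
mkdir -p pics
python3 - <<'E'
from bench import robot
import cv2,numpy as np,pickle
o=robot.get_obs();print(o)
d={}
for n in("scene","top"):
    s=robot.snapshot(n);d[n]=s
    cv2.imwrite(f"pics/{n}0.png",s["image"][:,:,::-1]);print(n,s["camera_matrix"],s["pose"],[k for k in s])
pickle.dump(d,open("s0.pkl","wb"))
E
```

```text
{'time': 0.0, 'joint_positions': array([-1.40410642e+00,  8.79486768e-02,  1.37222381e+00, -3.00997376e-05,
        1.68363477e+00, -1.03088041e-01]), 'qvel': array([ 0.00063859, -0.00033711, -0.00097445,  0.00147209,  0.00277654,
        0.00129503]), 'joint_torque': array([-1.64170946e-03, -3.40181530e+01, -3.02430618e+01,  7.17263762e-02,
        3.28572455e-02, -1.57359864e-04]), 'tool_pos': array([ 0.14647445, -0.52950774,  0.18072317]), 'ee_rot': array([-1.6603768 ,  1.56858152,  1.75099045]), 'wrist_force': array([-0.94407816, -0.78226381,  0.54813941]), 'wrist_torque': array([0.01791628, 0.02404678, 0.00112104]), 'width': 0.09400567417457928}
scene [[407.47469926   0.         319.04094677]
 [  0.         407.47469926 200.97191282]
 [  0.           0.           1.        ]] [[ 0.61059204 -0.58512059  0.5336771   1.07591659]
 [ 0.79194393  0.4523819  -0.41009198 -0.45476972]
 [-0.0014726   0.67304124  0.73960349  0.92320101]
 [ 0.          0.          0.          1.        ]] ['image', 'camera_matrix', 'pose']
top [[375.04068263   0.         318.66812585]
 [  0.         375.04068263 195.58871637]
 [  0.           0.           1.        ]] [[ 0.02414473  0.99809889 -0.05670655  0.44727237]
 [-0.99942569  0.02274998 -0.02511421 -0.00413722]
 [-0.02377639  0.05728036  0.99807497  1.17220383]
 [ 0.          0.          0.          1.        ]] ['image', 'camera_matrix', 'pose']
```

View pics/scene0.png

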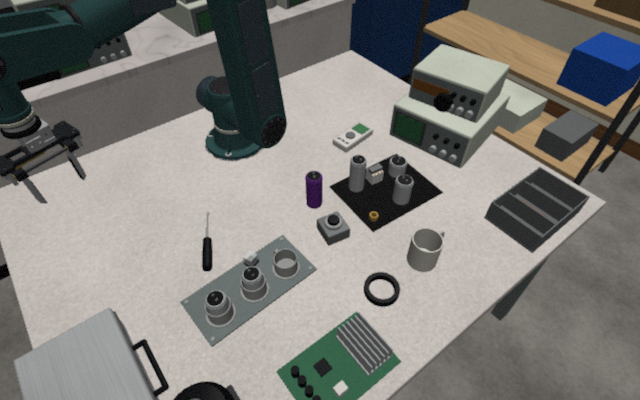

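View pics/top0.png

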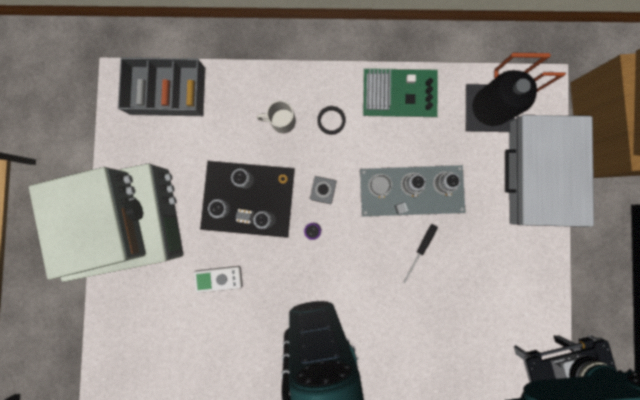

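The scene view shows the tall can at about (358,160), the purple look-alike at (314,175), the empty clamp at (286,258) and the call box at (333,222). In the top view these sit near (262,219), (313,231), (380,186) and (323,188). I'll crop closer for accurate pixels.

Run:
```python
import cv2,pickle,numpy as np
d=pickle.load(open("s0.pkl","rb"))
a=d["scene"]["image"][145:285,260:420,::-1]; b=d["top"]["image"][155:245,195:405,::-1]
cv2.imwrite("pics/a.png",cv2.resize(a,(800,560)[:2] if 0 else None,fx=4.25,fy=4.25,interpolation=cv2.INTER_CUBIC))
cv2.imwrite("pics/b.png",cv2.resize(b,None,fx=3.8,fy=3.8,interpolation=cv2.INTER_CUBIC))
```

```text
(no output)
```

View pics/a.png

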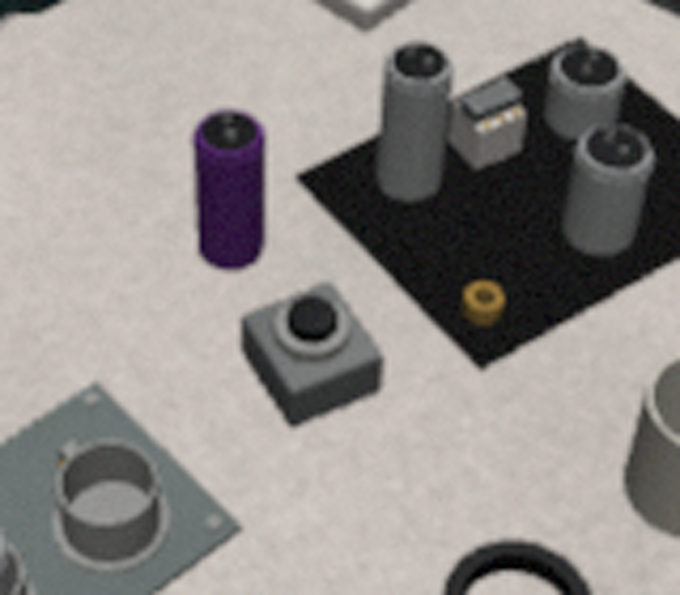

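View pics/b.png

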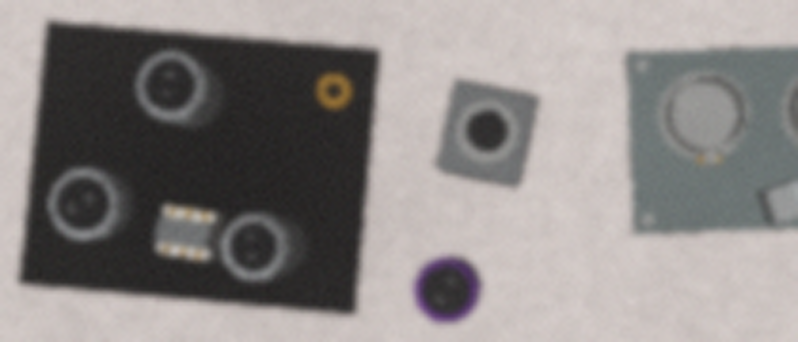

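Crop a shows the tall can's top at (419,63), the button top at (312,317) and the empty clamp's rim at (108,477). In crop b they are at (253,247), (488,131) and (705,113). The tall can stands next to the contactor. Next I triangulate.

```bash
cat > h.py <<'E'
import numpy as np,cv2
def P(s):
    T=np.linalg.inv(np.array(s["pose"]));T=np.diag([1,-1,-1,1])@T
    return s["camera_matrix"]@T[:3]
def tri(s1,p1,s2,p2):
    X=cv2.triangulatePoints(P(s1),P(s2),np.float64(p1).reshape(2,1),np.float64(p2).reshape(2,1));X=(X[:3]/X[3]).ravel()
    r=[]
    for s,p in((s1,p1),(s2,p2)):
        q=P(s)@np.r_[X,1];r.append(np.round(q[:2]/q[2]-p,1))
    return X.round(4),r
def atz(s,p,z):
    K=s["camera_matrix"];d=s["pose"][:3,:3]@(np.diag([1,-1,-1])@np.linalg.inv(K)@np.r_[p,1]);o=s["pose"][:3,3]
    return (o+d*(z-o[2])/d[2]).round(4)
E
python3 - <<'E'
import pickle,numpy as np
from h import *
from bench import robot
from scipy.spatial.transform import Rotation as R
d=pickle.load(open("s0.pkl","rb"));s,t=d["scene"],d["top"]
for n,a,b,z in[("tall",(419,63),(253,247),.12),("mid",(615,150),(171,87),.087),("short",(587,70),(83,205),.055),("purple",(230,133),(447,290),.12),("clamp",(108,477),(705,113),.051),("button",(312,317),(488,131),.06)]:
    pa=np.array([260,145])+(np.array(a)+.5)/4.25-.5; pb=np.array([195,155])+(np.array(b)+.5)/3.8-.5
    print(n,*tri(s,pa,t,pb),"at z",atz(s,pa,z),atz(t,pb,z))
for n,p,z in [("meter",(219,278),.03),("driver",(421,252),.02),("capA",(416,182),.09),("capB",(450,182),.09),("relay",(403,209),.04),("instr",(180,258),.1)]: print(n,atz(t,p,z))
print(R.from_euler("xyz",robot.get_obs()["ee_rot"]).as_matrix().round(3))
E
```

```text
tall [0.4358 0.1824 0.1197] [array([-0.,  0.]), array([-0., -0.])] at z [0.4361 0.1823 0.12  ] [0.4357 0.1822 0.12  ]
mid [0.5573 0.2565 0.0853] [array([-0.3,  0. ]), array([-0.2, -0.2])] at z [0.5587 0.2558 0.087 ] [0.5565 0.2554 0.087 ]
short [0.4647 0.3301 0.0522] [array([ 0., -0.]), array([0., 0.])] at z [0.4666 0.3275 0.055 ] [0.4648 0.3294 0.055 ]
purple [0.408  0.0387 0.1164] [array([-0.3,  0. ]), array([-0.3, -0.2])] at z [0.4114 0.0371 0.12  ] [0.4076 0.0379 0.12  ]
clamp [ 0.5483 -0.1592  0.0525] [array([ 0.2, -0. ]), array([0.2, 0.1])] at z [ 0.547  -0.1591  0.051 ] [ 0.5487 -0.1589  0.051 ]
button [0.5305 0.0119 0.0608] [array([-0.2,  0. ]), array([-0.2, -0.2])] at z [0.5303 0.0129 0.06  ] [0.5301 0.0113 0.06  ]
meter [0.255  0.3208 0.03  ]
driver [ 0.3485 -0.2896  0.02  ]
capA [ 0.5543 -0.2562  0.09  ]
capB [ 0.5565 -0.3533  0.09  ]
relay [ 0.477  -0.2298  0.04  ]
instr [0.3203 0.4154 0.1   ]
[[-0.     0.267 -0.964]
 [ 0.002 -0.964 -0.267]
 [-1.    -0.002 -0.   ]]
```

Request:
{"fn": "carry_out", "kwargs": {
  "targets": [
    [1, -2, 0, 0, 0],
    [1, -3, 0, 0, 0],
    [1, -3, 0, 0, 0],
    [1, -1, -1, -0.8, 0],
    [1, 0, -2, -1.5, 0],
    [1, 0, -3, -2.3, 0],
    [1, 0, -3, -2.3, 0],
    [1, 0, -3, -2.3, 0],
    [1, 0, -3, -2.3, 0],
    [1, 0, -3, -2.3, 0],
    [1, 0, -3, -2.3, 0],
    [1, 0, -3, -2.3, 0],
    [1, 0, -3, -2.3, 0],
    [1, 0, -3, -2.3, 0],
    [1, 0, -3, -2.3, 0],
    [1, 0, -3, -2.3, 0],
    [1, 0, -3, -2.3, 0],
    [1, 0, -3, -2.3, 0],
    [1, 0, -2, -1.5, 0],
    [1, 0, -1, -0.8, 0]
  ]
}}

```text
time: 2.1
tool_pos: [0.3584, -0.0019, 0.2704]
ee_rot: [-0.713, 1.569, 2.702]
wrist_force: [0.3, -0.2, 0.0]
width: 0.0003
```

```bash
cat > go.py <<'E'
import sys,numpy as np
from bench import robot
from scipy.spatial.transform import Rotation as R
o=robot.get_obs();M=R.from_euler("xyz",o["ee_rot"]).as_matrix()
print(o["time"],o["tool_pos"].round(4),M[:,0].round(3),o["joint_positions"].round(2),o["wrist_force"].round(1),o["width"])
for g in [(.4359,.1823,.152),(.5483,-.159,.073),(.5303,.012,.061)]:
    print(g,"shift cm",(M.T@(np.array(g)-o["tool_pos"])*100).round(2))
E
python3 go.py
```

```text
2.1 [ 0.3584 -0.0019  0.2704] [-0.002  0.001 -1.   ] [-0.16 -0.34  1.58  0.    1.91  1.13] [ 0.3 -0.2  0. ] 0.00025560468487430125
(0.4359, 0.1823, 0.152) shift cm [ 11.84 -15.62 -12.45]
(0.5483, -0.159, 0.073) shift cm [ 19.69  20.29 -14.07]
(0.5303, 0.012, 0.061) shift cm [ 20.91   3.34 -16.96]
```

Request:
{"fn": "carry_out", "kwargs": {
  "targets": [
    [1, 0, -1.6, -1.25, 0],
    [1, 0, -3, -2.4, 0],
    [1, 0, -3, -2.4, 0],
    [1, 0, -3, -2.4, 0],
    [1, 0, -3, -2.4, 0],
    [1, 0, -1.5, -1.2, 0],
    [1, 0, -0.5, -0.4, 0],
    [1, 1, 0, 0, 0],
    [1, 2, 0, 0, 0],
    [1, 2, 0, 0, 0],
    [1, 1, 0, 0, 0],
    [1, 0, 0, 0, 0],
    [1, 0, 0, 0, 0],
    [1, 0, 0, 0, 0]
  ]
}}

```text
time: 3.5
tool_pos: [0.4381, 0.1789, 0.2131]
ee_rot: [3.071, 1.568, 0.198]
wrist_force: [0.4, 0.3, -0.2]
width: 0.0004
```

```bash
python3 go.py
```

```text
3.5 [0.4381 0.1789 0.2131] [ 0.002  0.    -1.   ] [ 0.27 -0.09  1.49 -0.    1.74  1.57] [ 0.4  0.3 -0.2] 0.000400683108184242
(0.4359, 0.1823, 0.152) shift cm [ 6.11 -0.38  0.14]
(0.5483, -0.159, 0.073) shift cm [14.02 35.5  -1.6 ]
(0.5303, 0.012, 0.061) shift cm [15.23 18.54 -4.41]
```

Request:
{"fn": "carry_out", "kwargs": {
  "targets": [
    [1, 1, -0.4, 0.1, 0],
    [1, 2, 0, 0, 0],
    [1, 2, 0, 0, 0],
    [1, 1, 0, 0, 0],
    [1, 0, 0, 0, 0],
    [1, 0, 0, 0, 0],
    [1, 0, 0, 0, 0]
  ]
}}

```text
time: 4.2
tool_pos: [0.4363, 0.183, 0.1531]
ee_rot: [3.116, 1.568, 0.244]
wrist_force: [1.3, 1.2, -0.6]
width: 0.0007
```

```bash
python3 go.py
python3 - <<'E'
from bench import robot
import cv2,numpy as np
a=robot.snapshot("scene")["image"][100:220,300:440,::-1];b=robot.snapshot("top")["image"][150:270,200:340,::-1]
cv2.imwrite("pics/c.png",cv2.resize(np.hstack([a,b]),None,fx=2.85,fy=2.85,interpolation=cv2.INTER_CUBIC))
E
```

```text
4.2 [0.4363 0.183  0.1531] [ 0.002  0.001 -1.   ] [ 0.28 -0.08  1.6  -0.    1.62  1.58] [ 1.3  1.2 -0.6] 0.0006857609347868855
(0.4359, 0.1823, 0.152) shift cm [0.11 0.05 0.06]
(0.5483, -0.159, 0.073) shift cm [ 8.02 35.94 -1.66]
(0.5303, 0.012, 0.061) shift cm [ 9.22 18.98 -4.48]
```

View pics/c.png

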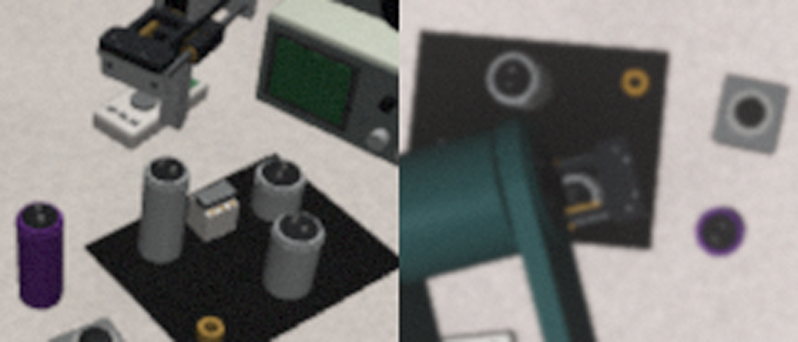

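The left half shows the closed fingertips at about (175,128), above and slightly beyond the tall can's top at (167,168). The gap looks bigger than 3 cm, so I'll check where the reported TCP should appear.

Run:
```python
from bench import robot
from h import *
s=robot.snapshot("scene");o=robot.get_obs();print(o["time"],o["tool_pos"],o["width"])
for X in (o["tool_pos"],o["tool_pos"]+[0,0,.06],[.4359,.1823,.12],[.4359,.1823,.127]):
    q=P(s)@np.r_[X,1];q=q[:2]/q[2];print(q,(q-[300,100])*2.85)
a=s["image"][100:180,310:410,::-1]
cv2.imwrite("pics/d.png",cv2.resize(a,None,fx=7,fy=7,interpolation=cv2.INTER_CUBIC))
```

```text
4.35 [0.43615475 0.18284046 0.15286319] 0.0011045186813640243
[359.15859317 150.82607916] [168.60199054 144.8543256 ]
[360.70455384 134.26970294] [173.00797844  97.66865338]
[358.16456657 159.40350737] [165.76901474 169.299996  ]
[358.33101173 157.61198812] [166.24338344 164.19416615]
```

View pics/d.png

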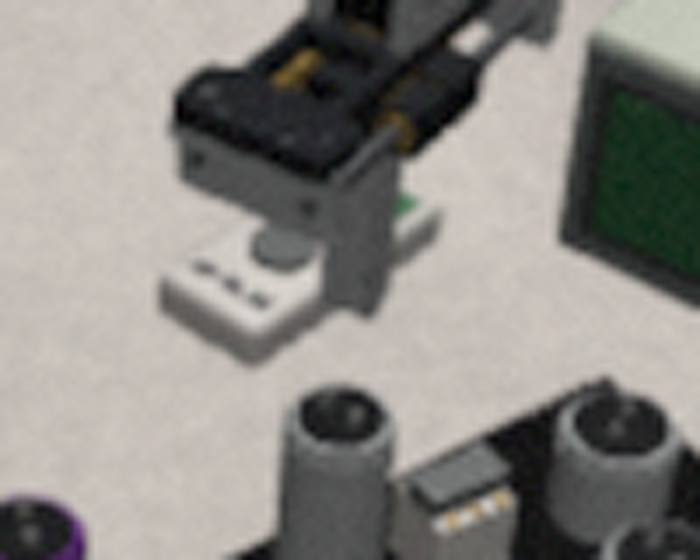

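Run:
```python
from bench import robot
from h import *
import pickle
from scipy.spatial.transform import Rotation as R
def box(img,s,M,p,lo,hi,col,k,off):
    c=np.array([[ (lo,hi)[i][0],(lo,hi)[j][1],(lo,hi)[l][2]] for i in(0,1) for j in(0,1) for l in(0,1)])
    q=(P(s)@np.c_[c@M.T+p,np.ones(8)].T);q=((q[:2]/q[2]).T-off+.5)*k
    for a in range(8):
        for b in(1,2,4):
            if a<a^b: cv2.line(img,q[a].astype(int).tolist(),q[a^b].astype(int).tolist(),col,1)
d0=pickle.load(open("s0.pkl","rb"))
o=robot.get_obs();d1={n:robot.snapshot(n) for n in("scene","top")}
S0=([.14647,-.5295,.1807],[-1.66038,1.56858,1.75099],.094);S1=(o["tool_pos"],o["ee_rot"],o["width"])
out=[]
for d,S,offs in((d0,S0,{"scene":(0,95),"top":(510,310)}),(d1,S1,{"scene":(320,80),"top":(215,160)})):
    for n in("scene","top"):
        x,y=offs[n];k=4
        img=np.ascontiguousarray(cv2.resize(d[n]["image"][y:y+72,x:x+100,::-1] if n=="scene" or d is d1 else d[n]["image"][y:y+72,x:x+100,::-1],None,fx=k,fy=k,interpolation=cv2.INTER_CUBIC))
        M=R.from_euler("xyz",S[1]).as_matrix();w=S[2]/2
        for sg in(1,-1):
            ys=sorted([sg*w,sg*(w+.0125)])
            box(img,d[n],M,S[0],(-.097,ys[0],-.008),(0,ys[1],.008),(0,0,255) if sg>0 else (255,255,0),k,np.array([x,y]))
        box(img,d[n],M,S[0],(-.12,-.0885,-.0375),(-.097,.0885,.0375),(0,255,0),k,np.array([x,y]))
        cv2.imwrite("/dev/null.png",img) if 0 else None
        im=np.zeros((288,400,3),np.uint8);im[:img.shape[0],:img.shape[1]]=img[:288,:400];out.append(im)
cv2.imwrite("pics/e.png",np.vstack([np.hstack(out[:2]),np.hstack(out[2:])]))
```

```text
(no output)
```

View pics/e.png

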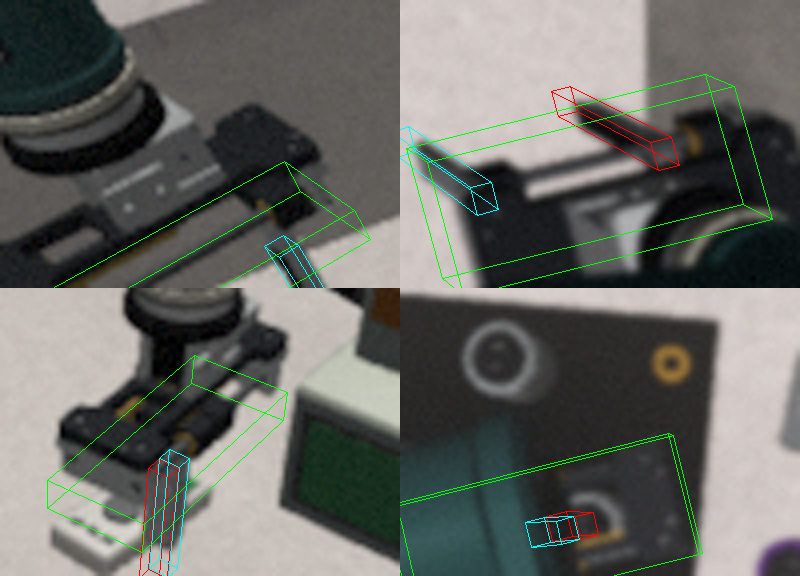

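The overlay shows the real gripper in both poses sitting about 2 cm higher than the reported TCP implies. I'll measure the real fingertips by triangulating them in the start pictures.

Run:
```python
from h import *
import pickle
d=pickle.load(open("s0.pkl","rb"));k=7
out=[]
for n,x,y,w,h in(("scene",0,120,100,75),("top",508,326,62,75)):
    img=cv2.resize(d[n]["image"][y:y+h,x:x+w,::-1],None,fx=k,fy=k,interpolation=cv2.INTER_CUBIC)[:525]
    out.append(cv2.resize(img,None,fx=4.9/7,fy=4.9/7,interpolation=cv2.INTER_AREA))
cv2.imwrite("pics/f.png",np.hstack(out)); print(np.hstack(out).shape)
```

```text
Traceback (most recent call last):
ValueError: all the input array dimensions except for the concatenation axis must match exactly, but along dimension 0, the array at index 0 has size 368 and the array at index 1 has size 363
```

Run:
```python
from h import *
import pickle
d=pickle.load(open("s0.pkl","rb"));k=4.9
out=[cv2.resize(d[n]["image"][y:y+74,x:x+w,::-1],(int(w*k),int(74*k)),interpolation=cv2.INTER_CUBIC) for n,x,y,w in(("scene",0,120,100),("top",508,326,62))]
cv2.imwrite("pics/f.png",np.hstack(out)); print(np.hstack(out).shape)
```

```text
(362, 793, 3)
```

View pics/f.png

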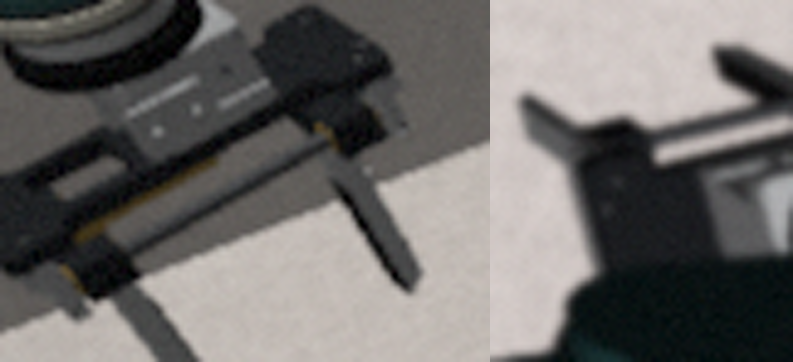

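Left, the scene view: fingertip end of the +y finger at about (413,280). Right, the top view: the same tip at about (525,103).

Run:
```python
from h import *
import pickle
from scipy.spatial.transform import Rotation as R
d=pickle.load(open("s0.pkl","rb"));k=4.9
M=R.from_euler("xyz",[-1.66038,1.56858,1.75099]).as_matrix();p=np.array([.14647,-.5295,.1807])
pred=p+M@[0,-.053,0];print("predicted tip",pred)
for n in("scene","top"):
    q=P(d[n])@np.r_[pred,1];print(q[:2]/q[2])
a=np.array([413.5,280.5])/k-.5+[0,120];b=np.array([525.5-490,103.5])/k-.5+[508,326];print(a,b)
X,r=tri(d["scene"],a,d["top"],b);print(X,r,"diff in tool",M.T@(X-pred))
```

```text
predicted tip [ 0.13234463 -0.47841712  0.18081699]
[ 87.05432767 184.65992731]
[510.14357382 344.832162  ]
[ 83.8877551  176.74489796] [514.74489796 346.62244898]
[ 0.138  -0.4751  0.2115] [array([0., 0.]), array([0., 0.])] diff in tool [-0.03067794 -0.00175762 -0.00634097]
```

The reported TCP seems to sit about 2.5–3 cm below the real fingertips. To be safe either way, I'll dwell at this height first, then lower a bit and measure again.

Request:
{"fn": "carry_out", "kwargs": {
  "targets": [
    [1, 0, 0, 0, 0],
    [1, 0, 0, 0, 0],
    [1, 0, 0, 0, 0],
    [1, 0, 0, 0, 0],
    [1, 0, 0, 0, 0],
    [1, 0, 0, 0, 0],
    [1, 0, 0, 0, 0],
    [1, 0, 0, 0, 0],
    [1, 0, 0, 0, 0],
    [1, 0, 0, 0, 0],
    [1, 0, 0, 0, 0],
    [1, 0, 0, 0, 0],
    [1, 0, 0, 0, 0],
    [1, 0, 0, 0, 0],
    [1, 0, 0, 0, 0],
    [1, 0, 0, 0, 0],
    [1, 0, 0, 0, 0],
    [1, 0, 0, 0, 0],
    [1, 0, 0, 0, 0],
    [1, 0, 0, 0, 0]
  ]
}}

```text
time: 6.45
tool_pos: [0.4355, 0.1827, 0.1518]
ee_rot: [1.285, 1.571, -1.587]
wrist_force: [0.7, 0.2, 0.1]
width: 0.0006
```

Request:
{"fn": "carry_out", "kwargs": {
  "targets": [
    [1, 0, 0, 0, 0],
    [1, 0.5, 0, 0, 0],
    [1, 0.5, 0, 0, 0],
    [1, 0, 0, 0, 0],
    [1, 0, 0, 0, 0],
    [1, 0, 0, 0, 0]
  ]
}}

```text
time: 7.05
tool_pos: [0.4356, 0.1827, 0.1419]
ee_rot: [1.712, 1.571, -1.16]
wrist_force: [0.6, -0.1, -0.1]
width: 0.0003
```

```bash
python3 go.py
python3 - <<'E'
from bench import robot
from h import *
s=robot.snapshot("scene");o=robot.get_obs();x,y,k=330,115,10
img=cv2.resize(s["image"][y:y+55,x:x+70,::-1],None,fx=k,fy=k,interpolation=cv2.INTER_CUBIC)
for off,c in(((0,0,0),(0,0,255)),((0,0,.027),(0,255,255)),((.0057,.0033,.031),(255,255,0))):
    q=P(s)@np.r_[o["tool_pos"]+off,1];q=(q[:2]/q[2]-[x,y]+.5)*k;print(off,q);cv2.circle(img,q.astype(int).tolist(),4,c,-1)
cv2.imwrite("pics/g.png",img)
E
```

```text
7.05 [0.4356 0.1827 0.1419] [ 0. -0. -1.] [ 0.28 -0.08  1.61 -0.    1.6   1.58] [ 0.6 -0.1 -0.1] 0.0002951516897584742
(0.4359, 0.1823, 0.152) shift cm [-1.01  0.05 -0.02]
(0.5483, -0.159, 0.073) shift cm [ 6.89 35.94 -1.75]
(0.5303, 0.012, 0.061) shift cm [ 8.09 18.98 -4.58]
(0, 0, 0) [292.43596056 391.20924677]
(0, 0, 0.027) [299.1257374  319.28172814]
(0.0057, 0.0033, 0.031) [322.20215888 314.09477261]
```

View pics/g.png

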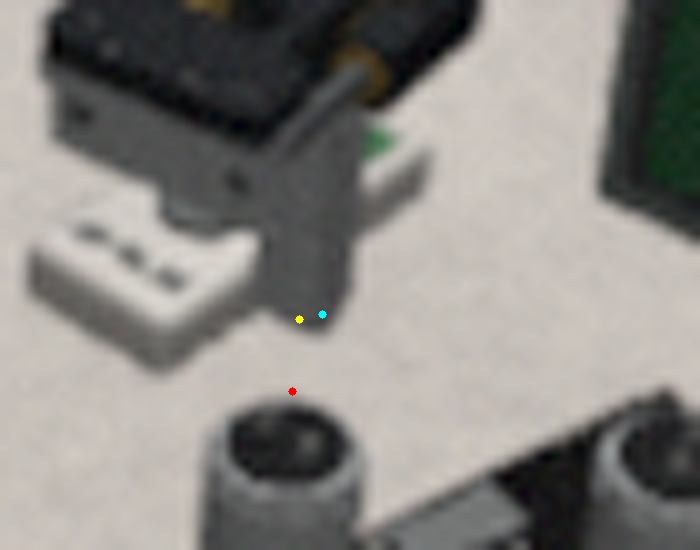

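Crop g shows the real fingertip end centred near (306,303) and its lowest corner at (315,330). The reported TCP (red dot) is at (292,391), close to the can top at (290,443). So the true tip is about 3 cm above the reported TCP, and I'll lower 2 cm more and dwell.

Request:
{"fn": "carry_out", "kwargs": {
  "targets": [
    [1, 0.5, 0, 0, 0],
    [1, 0.5, 0, 0, 0],
    [1, 0.5, 0, 0, 0],
    [1, 0.5, 0, 0, 0],
    [1, 0, 0, 0, 0],
    [1, 0, 0, 0, 0],
    [1, 0, 0, 0, 0]
  ]
}}

```text
time: 7.8
tool_pos: [0.4357, 0.1827, 0.1221]
ee_rot: [2.957, 1.57, 0.086]
wrist_force: [0.5, -0.3, -0.4]
width: 0.0005
```

```bash
python3 go.py
python3 - <<'E'
from bench import robot
from h import *
out=[]
for n,x,y in(("scene",325,120),("top",235,190)):
    s=robot.snapshot(n);out.append(cv2.resize(s["image"][y:y+55,x:x+55,::-1],None,fx=7.2,fy=7.2,interpolation=cv2.INTER_CUBIC))
cv2.imwrite("pics/h.png",np.hstack(out))
E
```

```text
7.8 [0.4357 0.1827 0.1221] [ 0.  0. -1.] [ 0.28 -0.07  1.65 -0.    1.56  1.58] [ 0.5 -0.3 -0.4] 0.00045759840796593835
(0.4359, 0.1823, 0.152) shift cm [-2.99  0.05 -0.01]
(0.5483, -0.159, 0.073) shift cm [ 4.91 35.94 -1.74]
(0.5303, 0.012, 0.061) shift cm [ 6.11 18.98 -4.56]
```

View pics/h.png

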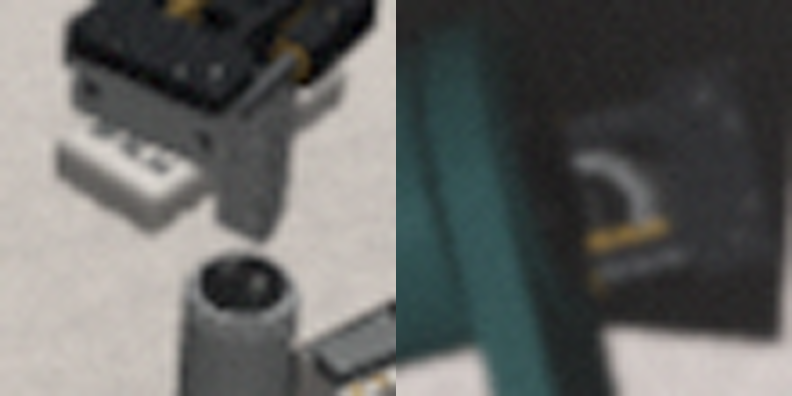

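Crop h shows the tip end at about (252,220), centred over the can's rim at (243,283). That is about 3.2 cm above the rim and 2.5 cm above the terminals. There was no contact, though the reported z of 0.122 is already below the 0.127 top, so the offset is confirmed. Dwell, then go up and across.

Request:
{"fn": "carry_out", "kwargs": {
  "targets": [
    [1, 0, 0, 0, 0],
    [1, 0, 0, 0, 0],
    [1, 0, 0, 0, 0],
    [1, 0, 0, 0, 0],
    [1, 0, 0, 0, 0],
    [1, 0, 0, 0, 0],
    [1, 0, 0, 0, 0],
    [1, 0, 0, 0, 0],
    [1, 0, 0, 0, 0],
    [1, 0, 0, 0, 0],
    [1, 0, 0, 0, 0],
    [1, 0, 0, 0, 0],
    [1, 0, 0, 0, 0],
    [1, 0, 0, 0, 0],
    [1, 0, 0, 0, 0],
    [1, 0, 0, 0, 0],
    [1, 0, 0, 0, 0],
    [1, 0, 0, 0, 0],
    [1, 0, 0, 0, 0],
    [1, 0, 0, 0, 0]
  ]
}}

```text
time: 9.9
tool_pos: [0.4356, 0.1827, 0.1219]
ee_rot: [1.599, 1.571, -1.273]
wrist_force: [-0.7, -0.1, 0.9]
width: 0.0002
```

Request:
{"fn": "carry_out", "kwargs": {
  "targets": [
    [1, 0, 0, 0, 0],
    [1, 0, 0, 0, 0],
    [1, 0, 0, 0, 0],
    [1, 0, 0, 0, 0],
    [1, -1, 0, 0, 0],
    [1, -2, 0, 0, 0],
    [1, -3, 0, 0, 0],
    [1, -3, 0, 0, 0],
    [1, -1, 0, 0, 0],
    [1, 0, 1.5, 0, 0],
    [1, 0, 3, -0.2, 0],
    [1, 0, 4, -0.2, 0],
    [1, 0, 4, -0.2, 0],
    [1, 0, 4, -0.2, 0],
    [1, 0, 4, -0.2, 0],
    [1, 0, 4, -0.2, 0],
    [1, 0, 4, -0.2, 0],
    [1, 0, 4, -0.2, 0],
    [1, 0, 2.5, -0.2, 0],
    [1, 0, 1, -0.2, 0]
  ]
}}

```text
time: 11.9
tool_pos: [0.5507, -0.1612, 0.2205]
ee_rot: [-0.435, 1.569, 2.974]
wrist_force: [-0.3, 0.2, -0.4]
width: 0.0004
```

Request:
{"fn": "carry_out", "kwargs": {
  "targets": [
    [1, 0, 0, 0, 0],
    [1, 0, 0, 0, 0],
    [1, 0, 0, 0, 0]
  ]
}}

```text
time: 12.2
tool_pos: [0.5506, -0.1575, 0.2222]
ee_rot: [-2.793, 1.57, 0.62]
wrist_force: [0.9, -0.4, -0.7]
width: 0.0005
```

```bash
python3 go.py
```

```text
12.2 [ 0.5506 -0.1575  0.2222] [ 0.  0. -1.] [-0.38  0.13  1.24  0.    1.77  0.92] [ 0.9 -0.4 -0.7] 0.00048429650973591136
(0.4359, 0.1823, 0.152) shift cm [  7.02 -35.81   1.94]
(0.5483, -0.159, 0.073) shift cm [14.92  0.08  0.27]
(0.5303, 0.012, 0.061) shift cm [ 16.12 -16.87  -2.58]
```

Request:
{"fn": "carry_out", "kwargs": {
  "targets": [
    [1, 1.5, 0.1, 0.2, 0],
    [1, 3, 0, 0, 0],
    [1, 3, 0, 0, 0],
    [1, 3, 0, 0, 0],
    [1, 2, 0, 0, 0],
    [1, 1.5, 0, 0, 0],
    [1, 1, 0, 0, 0],
    [1, 0.5, 0, 0, 0],
    [1, 0, 0, 0, 0],
    [1, 0, 0, 0, 0],
    [1, 0, 0, 0, 0]
  ]
}}

```text
time: 13.3
tool_pos: [0.55, -0.1608, 0.0682]
ee_rot: [2.472, 1.568, -0.4]
wrist_force: [-0.8, 0.1, 0.5]
width: 0.0005
```

Request:
{"fn": "carry_out", "kwargs": {
  "targets": [
    [1, 0.5, 0, 0, 0],
    [1, 0.5, 0, 0, 0],
    [1, 0.5, 0, 0, 0],
    [1, 0.5, 0, 0, 0],
    [1, 0, 0, 0, 0],
    [1, 0, 0, 0, 0],
    [1, 0, 0, 0, 0]
  ]
}}

```text
time: 14.0
tool_pos: [0.5493, -0.1605, 0.0471]
ee_rot: [2.4, 1.57, -0.471]
wrist_force: [-0.4, -0.1, 0.4]
width: 0.0003
```

```bash
python3 go.py
python3 - <<'E'
from bench import robot
from h import *
out=[];o=robot.get_obs()
for n,x,y in(("scene",260,222),("top",350,155)):
    s=robot.snapshot(n)
    im=cv2.resize(s["image"][y:y+56,x:x+56,::-1],None,fx=7.1,fy=7.1,interpolation=cv2.INTER_CUBIC)
    for X in (o["tool_pos"]+[0,0,.03],[.5483,-.159,.051]):
        q=P(s)@np.r_[X,1];q=(q[:2]/q[2]-[x,y]+.5)*7.1;print(n,q);cv2.circle(im,q.astype(int).tolist(),3,(0,255,255),-1)
    out.append(im)
cv2.imwrite("pics/i.png",np.hstack(out))
E
```

```text
14.0 [ 0.5493 -0.1605  0.0471] [ 0. -0. -1.] [-0.38  0.2   1.51 -0.    1.43  0.92] [-0.4 -0.1  0.4] 0.0002736069404887623
(0.4359, 0.1823, 0.152) shift cm [-10.51 -36.06   1.79]
(0.5483, -0.159, 0.073) shift cm [-2.59 -0.17  0.06]
(0.5303, 0.012, 0.061) shift cm [ -1.4  -17.13  -2.77]
scene [177.01645857 215.33335685]
scene [183.5517784  253.18950392]
top [230.53484011 205.25820079]
top [217.90069186 213.12209439]
```

View pics/i.png

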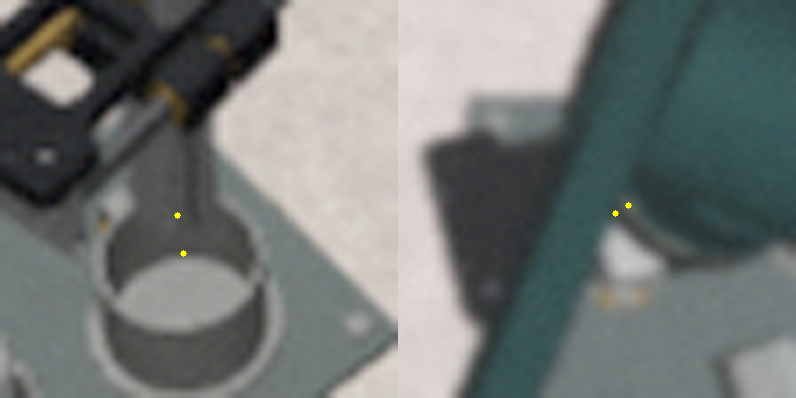

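Crop i shows the closed fingertips at about (177,215), right where TCP + 3 cm projects, centred over the empty cup's mouth at (183,253) and about 2.6 cm above it. Dwell here, then move to the button.

Request:
{"fn": "carry_out", "kwargs": {
  "targets": [
    [1, 0, -0.2, 0, 0],
    [1, 0, 0, 0, 0],
    [1, 0, 0, 0, 0],
    [1, 0, 0, 0, 0],
    [1, 0, 0, 0, 0],
    [1, 0, 0, 0, 0],
    [1, 0, 0, 0, 0],
    [1, 0, 0, 0, 0],
    [1, 0, 0, 0, 0],
    [1, 0, 0, 0, 0],
    [1, 0, 0, 0, 0],
    [1, 0, 0, 0, 0],
    [1, 0, 0, 0, 0],
    [1, 0, 0, 0, 0],
    [1, 0, 0, 0, 0],
    [1, 0, 0, 0, 0],
    [1, 0, 0, 0, 0],
    [1, 0, 0, 0, 0],
    [1, 0, 0, 0, 0],
    [1, 0, 0, 0, 0]
  ]
}}

```text
time: 16.1
tool_pos: [0.5486, -0.1585, 0.0469]
ee_rot: [1.44, 1.571, -1.432]
wrist_force: [0.2, -0.6, -0.2]
width: 0.0007
```

Request:
{"fn": "carry_out", "kwargs": {
  "targets": [
    [1, 0, 0, 0, 0],
    [1, 0, 0, 0, 0],
    [1, 0, 0, 0, 0],
    [1, 0, 0, 0, 0],
    [1, -1, 0, 0, 0],
    [1, -2, 0, 0, 0],
    [1, -2, 0, 0, 0],
    [1, -1, 0, 0, 0],
    [1, 0, -2, -0.3, 0],
    [1, 0, -3, -0.5, 0],
    [1, 0, -3, -0.5, 0],
    [1, 0, -3, -0.5, 0],
    [1, 0, -3, -0.5, 0],
    [1, 0, -2, -0.4, 0],
    [1, 0, -0.9, -0.1, 0],
    [1, 0, 0, 0, 0],
    [1, 0, 0, 0, 0],
    [1, 0, 0, 0, 0]
  ]
}}

```text
time: 17.9
tool_pos: [0.5307, 0.0107, 0.1068]
ee_rot: [1.342, 1.57, -1.531]
wrist_force: [-0.9, -0.3, -0.1]
width: 0.0003
```

```bash
python3 go.py
```

```text
17.9 [0.5307 0.0107 0.1068] [ 0.    -0.001 -1.   ] [-0.09  0.07  1.54 -0.    1.53  1.22] [-0.9 -0.3 -0.1] 0.00029411704062028143
(0.4359, 0.1823, 0.152) shift cm [ -4.53 -19.05   4.59]
(0.5483, -0.159, 0.073) shift cm [ 3.39 16.83  2.81]
(0.5303, 0.012, 0.061) shift cm [ 4.58 -0.14  0.01]
```

Request:
{"fn": "carry_out", "kwargs": {
  "targets": [
    [1, 1, -0.1, 0, 0],
    [1, 1.5, 0, 0, 0],
    [1, 1, 0, 0, 0],
    [1, 0.5, 0, 0, 0],
    [1, 0.5, 0, 0, 0],
    [1, 0.5, 0, 0, 0],
    [1, 0.5, 0, 0, 0],
    [1, 0.5, 0, 0, 0],
    [1, 0, 0, 0, 0],
    [1, 0, 0, 0, 0],
    [1, 0, 0, 0, 0]
  ]
}}

```text
time: 19.0
tool_pos: [0.5306, 0.0128, 0.0472]
ee_rot: [2.691, 1.57, -0.181]
wrist_force: [-0.6, -0.1, 0.4]
width: 0.0008
```

Request:
{"fn": "carry_out", "kwargs": {
  "targets": [
    [1, 0.3, 0, 0, 0],
    [1, 0.3, 0, 0, 0],
    [1, 0.3, 0, 0, 0],
    [1, 0.3, 0, 0, 0],
    [1, 0, 0, 0, 0],
    [1, 0, 0, 0, 0]
  ]
}}

```text
time: 19.6
tool_pos: [0.5303, 0.0128, 0.0353]
ee_rot: [2.321, 1.571, -0.551]
wrist_force: [-0.7, -0.6, 4.1]
width: 0.0002
```

Request:
{"fn": "carry_out", "kwargs": {
  "targets": [
    [1, 0.2, 0, 0, 0],
    [1, 0.2, 0, 0, 0],
    [1, 0, 0, 0, 0],
    [1, 0, 0, 0, 0]
  ]
}}

```text
time: 20.0
tool_pos: [0.5304, 0.0127, 0.0325]
ee_rot: [2.488, 1.57, -0.384]
wrist_force: [-2.8, 0.7, 10.6]
width: 0.0008
```

Request:
{"fn": "carry_out", "kwargs": {
  "targets": [
    [1, 0.2, 0, 0, 0],
    [1, 0, 0, 0, 0],
    [1, 0, 0, 0, 0],
    [1, 0, 0, 0, 0]
  ]
}}

```text
time: 20.4
tool_pos: [0.5305, 0.0128, 0.0324]
ee_rot: [2.617, 1.569, -0.255]
wrist_force: [-7.4, 0.5, 18.0]
width: 0.0003
```

Hard stop: z stays at 0.0324 while the force climbs to 18 N, so the button is fully down. Release now.

Request:
{"fn": "carry_out", "kwargs": {
  "targets": [
    [1, -0.5, 0, 0, 0],
    [1, -1, 0, 0, 0],
    [1, -2, 0, 0, 0],
    [1, -3, 0, 0, 0],
    [1, -3, 0, 0, 0],
    [1, -2, 0, 0, 0],
    [1, -1, 0, 0, 0],
    [1, 0, 0, 0, 0],
    [1, 0, 0, 0, 0],
    [1, 0, 0, 0, 0],
    [1, 0, 0, 0, 0],
    [1, 0, 0, 0, 0]
  ]
}}

```text
time: 21.6
tool_pos: [0.5298, 0.0128, 0.1528]
ee_rot: [-0.307, 1.569, 3.104]
wrist_force: [-0.1, -0.6, -1.0]
width: 0.0004
```

```bash
python3 go.py
python3 - <<'E'
from bench import robot
import cv2
cv2.imwrite("pics/j.png",cv2.resize(robot.snapshot("scene")["image"][120:320,180:450,::-1],None,fx=2.9,fy=2.9,interpolation=cv2.INTER_CUBIC))
E
```

```text
21.6 [0.5298 0.0128 0.1528] [-0.002  0.    -1.   ] [-0.08  0.05  1.47 -0.    1.63  1.22] [-0.1 -0.6 -1. ] 0.0004346217451473666
(0.4359, 0.1823, 0.152) shift cm [  0.1  -18.84   4.53]
(0.5483, -0.159, 0.073) shift cm [ 7.98 17.06  2.78]
(0.5303, 0.012, 0.061) shift cm [ 9.18  0.1  -0.05]
```

View pics/j.png

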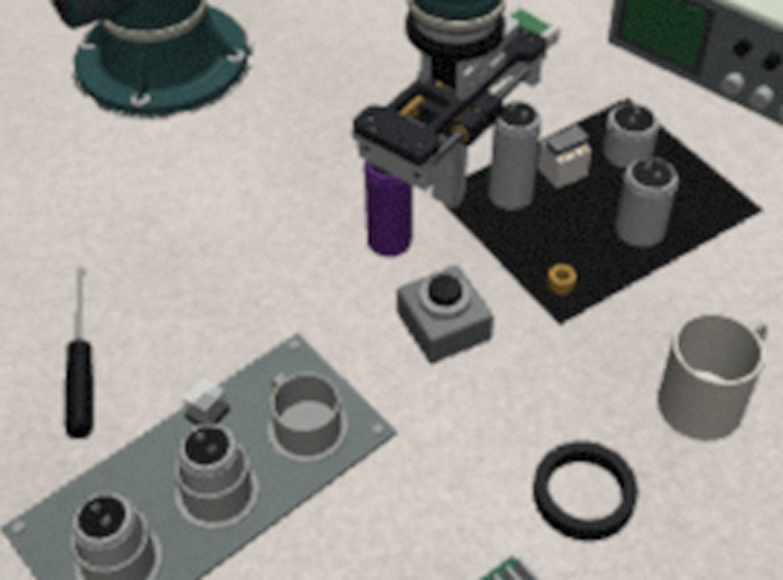

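The last picture shows everything in place, the button popped back up at (445,290), and the gripper clear of everything. Handing in.

```bash
python3 -c "
from bench import robot;print(robot.close_job())"
```

```text
the job is handed in; nothing more can be done
None
```

I pointed at the tall aluminium capacitor and then at the empty clamp, each for more than two seconds. I then pressed the call button fully down, let it spring back, and handed the job in at about 21.7 s.

- **Disagreement found:** the real fingertips sit higher than the reported TCP. The pictures put the difference at about 3 cm and the button's hard stop at about 2.2 cm. I corrected for it, so both pointings were about 1.8 to 2.6 cm above their targets and within about 2 mm sideways. I also held for about two seconds over the capacitor at the uncorrected height before lowering.
- **Button:** the reported height stopped falling at 0.0324 m while the force rose from about 10 to 18 N, so it was fully down.
- **Last checks:** the final picture shows the button back up and nothing visibly shifted. The gripper is clear of everything, and the wrist force is about zero.
- **Weaker check:** the top camera's view was blocked by the arm during both pointings. The sideways centring there rests on the scene camera and the positions measured at the start.

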